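# Lock the soap carousel at its keeper

### The job

Turn the soap-sample carousel the shorter way round until the steel arm beside its orange soap stands over the brass keeper block, and lock it there with the red-handled pin from the wooden stand: down through the hole in the arm and into the keeper's hole until the pin's collar rests on the arm, then let go of it. The keeper's hole lies up to about a centimetre to one side of its mark, so feel for it gently, never pushing the pin against the carousel or the keeper with more than 25 N. Leave the goods on the counter where they are.

Things in the scene. Friction and masses are not known exactly. Their poses are not given: they have to be found in the camera images.
- station: Fixed round green pedestal of the carousel (116 mm across); origin on the table under the turning axis, z up. Its +x points to the white tick mark and the brass keeper block on its foot.
- keeper_mark (a point): Point above the mark, 95 mm from the axis, 22 mm above the table, level with the keeper's top; axes as station. Keeper: brass, 34 mm radially, 62 mm tangentially, with a 12 mm vertical hole (0.5 mm chamfer) in its middle, open down to 3 mm above the table. It is clamped up to 12 mm to either side of the mark along y (unmeasured), so its hole is too; 25 N does not move it.
- dial (a joint): Angle (rad) of the carousel on the station, counter-clockwise from above positive; endless, no stops or detents, stays where left (friction 0.16 N m, about 2 N at the arm's hole). 0 or 6.283: the steel arm points along station +x, over the mark. Starts between 0.6 and 5.7.
- lug_hole (a point): Mouth of the 12 mm vertical through-hole (1.5 mm chamfer) in the end of the carousel's steel arm, 95 mm from the axis; arm end 34 x 34 mm, top 38 mm, underside 26 mm above the table. Site x points outward. Carousel: wooden disc 132 mm across, soap samples up to 55 mm above the table within 60 mm of the axis, the orange one at the arm. A pin in the hole can push it round.
- pin: Loose steel pin, 72 mm long, about 80 g, upright; origin at its tip (lower end), z up. Shank 10 mm across for 32 mm (3 mm taper at the tip), collar 18 mm across at 32 to 36 mm, round red handle 14 mm across at 36 to 72 mm. It starts in the stand, tip 6 mm above the table. Home in the keeper the tip is again at 6 mm; resting on the keeper's top it is at 22 mm.
- pin_stand: Fixed dark wooden block 56 x 56 mm, 38 mm high, with a 13 mm hole in which the pin stands; origin under its centre.
- soap_white: White soap bar, 85 x 55 x 30 mm, loose; origin under its centre. Leave alone.
- soap_orange: Orange soap bar, 85 x 55 x 30 mm, loose; origin under its centre. Leave alone.
- soap_yellow: Yellow soap bar, 75 x 50 x 28 mm, loose; origin under its centre. Leave alone.
- weight_big: Brass scale weight, 44 mm across, 54 mm high, loose; origin under its centre. Leave alone.
- weight_small: Brass scale weight, 32 mm across, 38 mm high, loose; origin under its centre. Leave alone.
- pumice: Dark pumice block, 90 x 50 x 34 mm, loose; origin under its centre. Leave alone.
- brush: Wooden scrubbing brush lying bristles down, 150 x 45 x 36 mm, loose; origin under its centre. Leave alone.

How it is judged (in metres and radians):
On the way, in this order (a step that is already met when the one before it is completed fails the run):
1. the carousel's arm is brought round to the keeper (within 0.3 rad of the mark) ((value of joint dial between -0.3 and 0.3 rad or value of joint dial between 5.9832 and 6.5832 rad)).
2. the pin is down through the arm in the keeper's hole ((value of joint dial between -0.17 and 0.17 rad or value of joint dial between 6.1132 and 6.4532 rad) and z of pin in the frame of station below 0.009 m and horizontal distance between pin and lug_hole below 0.005 m and angle between pin's own z axis and vertical below 0.12 rad), for 0.2 s.
At the end, for the whole second after the job is handed in: The carousel's arm stands over the keeper (dial within 0.17 rad of 0 or 6.283), the pin is upright (within 0.12 rad) through the arm's hole (within 5 mm) and home in the keeper's hole (tip under 9 mm above the table; 6 mm when fully home), at rest and let go (all of step 2 and linear speed of pin below 0.02 m/s and contact force between the fingers and pin below 0.1 N); the robot touches nothing.
It fails at once if the carousel is turned the longer way (through the side opposite the keeper, unless it started within about 0.2 rad of there) (value of joint dial between 3.0416 and 3.2416 rad and distance of lug_hole from where it was at the start of the episode above 0.03 m).
It fails at once if the pin is pushed against the carousel or keeper with more than 25 N (contact force between pin and station above 25 N).
It fails at once if goods on the counter are shifted by more than 20 mm (distance of any of soap_white, soap_orange, soap_yellow, weight_big, weight_small, pumice, brush from where it was at the start of the episode above 0.02 m).
It also fails if it takes over 67 s, if anything falls off the work surface, if the arm or the gripper's body presses on something with over 40 N, if the wrist force passes 120 N, or if a joint passes its speed limit or range.

### The arm

A 7-joint arm with a two-finger parallel gripper is mounted at the origin on the work surface. World frame = base frame: x ahead of the robot, y to its left, z up, the work surface at z = 0. Lengths are in mm, angles in rad, forces in N, time in s.
With the tool pointing down it reaches from about 350 to 775 mm from the base axis. Payload 3.1 kg.
Tool frame: the origin (TCP) lies between the finger pads; the fingertips stand r.tips_ahead ahead of it and the grasp point (between the pads) is the TCP (r.tips_ahead is the distance from the TCP to the fingertips, in mm); y points along the fingers, x is the direction in which the jaws open and shut, and the axes are right-handed (so a half turn about y gives the same grasp; the last joint's range is limited). The gripper opens to 85 mm and grips with 20 to 120 N. Pads are 22 mm wide; open, the fingers measure 114 mm over their backs; the gripper's body (76 mm by 85 mm) begins 54 mm behind the grasp point. The pads swing forward as they close: fully open they stand 13 mm farther back than shut.
Start: joints at [-1.352, 0.311, 0.014, 1.512, -0.004, 1.319, -0.027], TCP at [141.791, 531.425, 250.304] pointing down, gripper open.
Joint ranges: [-2.7, 2.7], [-0.3, 1.91], [-1.27, 1.3], [0.12, 2.57], [-1.44, 4.58], [0.2, 2.03], [-3.05, 3.05]. Speed limits (rad/s): [2.79, 2.79, 3.14, 3.14, 3.14, 3.14, 3.14].

### API

Orientations are given as a unit quaternion [x, y, z, w].
In Python, from rig import r, viewer, job gives the robot as it stands.
- The arm moves only by the tool apply_moves, never from a script. Its argument "increments" is a list of rows, each a list of 2 entries, a list of its own where there are three numbers: the shift along the tool's x, y, z in mm, then the turn about the tool's y in rad. In form: [[[tx, ty, tz], twist], ...]. A call has 1 to 12 rows; each row is the pose to reach, as a shift and turn from the pose commanded when the call began, along the tool's axes at that moment; what a row does not reach only later rows make up. A row lasts 1/10 s, in which the tool goes at most 50 mm and 8.59 degrees, less where a joint would pass 70% of its speed; a pose out of reach is approached as far as the arm can. A call with a gripper value outside its range is refused whole. "fingers" is the finger opening in mm, from 0 to 85.4, set as the call begins (left out, the last holds). The fingers move at their own pace and stop on an object; "grip_force" is the grip in N (left out, the last holds). Time passes only in rows, so rows that repeat a pose let the fingers close. It gives the time, the measured TCP pose, the force and the opening at its end, in the units of the state.
- r.get_state(): the state, without advancing time (a new reading comes with each control period).
- viewer.get_image(name): name is "side" or "top" or "wrist"; returns the picture (400x640x3 uint8, blue, green, red); there is no depth.
- viewer.calibration(name): a dict with "fx", "fy", "cx", "cy" (pixels), "k1" (the pictures are not rectified: a ray, as slopes to the right and down, at radius r is drawn at 1 + k1 r^2 times it, then the intrinsics apply), "camera_from_world" (4x4, takes a point from world to camera coordinates); the wrist camera has in their place "hand_eye" (4x4, takes a point from camera to tool coordinates, whose origin is the TCP and whose axes are the tool frame's). Camera axes: x right, y down, z forward; pixel columns grow to the right and rows downward; lengths in mm; the calibration is good to about 2 mm. A picture is of the moment at which its call begins: read the wrist's pose just before it. calibration takes no time and is no camera call.
- job.hand_in(): hands the job in, once; it reports no verdict.
The state is a dict: "clock": time; "joints": joint angles; "dq": joint speeds; "tau": joint torques, N m; "eef_pos": TCP position; "ee_rot": TCP orientation; "contact_force": force on the tool from outside, world axes, zero at the start; "moment": the same for the moment, N m; "gripper_width": finger opening in mm.
Only numpy, scipy, OpenCV 4.12 (cv2) and the standard library are available. Lean on these libraries where they do the work, as an engineer would, in place of code of your own. Each camera call takes 0.05 s, during which the arm holds its last target. There are 200 camera calls.

## Working session

There is one attempt and no reset: what is moved stays moved. The work goes in short steps, Python scripts to look and compute and a tool call to move; the robot and the scene stay as the last step left them, time stands still between calls to the robot, and variables do not carry over. Pictures are saved under pics/ and viewed, about 8 in all and at most 12, crops included, and the job is handed in when it is done.

Besides the shell and the picture viewer there is one more tool, called after "Request:" as name(argument=value, ...), one argument or row to a line, values as JSON. apply_moves: Moves the arm, as the interface text tells. Its arguments: {"type":"object","properties":{"increments":{"type":"array"},"fingers":{"type":"number"},"grip_force":{"type":"number"}},"required":["increments"]}

```bash
mkdir -p pics; ls; python3 - <<'E'
from rig import r, viewer, job
import cv2
print(r.get_state(), r.tips_ahead)
for n in("side","top","wrist"):
    print(n,viewer.calibration(n))
a=viewer.get_image("top");b=viewer.get_image("side")
cv2.imwrite("pics/top.png",a);cv2.imwrite("pics/side.png",b)
E
```

```text
pics
{'clock': 0.0, 'joints': array([-1.35169645,  0.31171202,  0.01398322,  1.51305642, -0.00443684,
        1.31916855, -0.02719178]), 'dq': array([ 0.00017221,  0.00137607, -0.00166446,  0.00140949,  0.00015468,
        0.00230495, -0.00037669]), 'tau': array([ 1.40968605e-04, -3.79908442e+01,  1.46071818e-01, -2.30588293e+01,
        1.22472353e-02,  1.36493906e-02, -1.88339925e-06]), 'eef_pos': array([141.61567704, 530.75734562, 249.22871423]), 'ee_rot': array([ 0.56126586,  0.43012672, -0.43139916, -0.56023781]), 'contact_force': array([-0.46281204,  0.08453353,  0.93667259]), 'moment': array([ 0.06410751, -0.01222758,  0.02067149]), 'gripper_width': 85.29371824862594} 19.0
side {'fx': 370.10162418340036, 'fy': 370.10162418340036, 'cx': 324.7984868076657, 'cy': 198.0032097228984, 'k1': 0.0033399968109311235, 'camera_from_world': array([[-7.09453072e-01, -7.04697213e-01, -8.84174691e-03,
         4.03563453e+02],
       [-3.51183887e-01,  3.64375591e-01, -8.62496555e-01,
         2.58942680e+02],
       [ 6.11020635e-01, -6.08795751e-01, -5.05985688e-01,
         5.30907959e+02]
[... 379 characters left out ...]
287827e-02,
         5.56970276e+02],
       [ 7.93150497e-02,  2.16583665e-03, -9.96847246e-01,
         1.11734508e+03],
       [ 0.00000000e+00,  0.00000000e+00,  0.00000000e+00,
         1.00000000e+00]])}
wrist {'fx': 318.4199589843868, 'fy': 318.4199589843868, 'cx': 318.3970263847102, 'cy': 197.47033846310353, 'k1': -0.023087227128578285, 'hand_eye': array([[ 9.99999957e-01, -2.72571725e-04, -1.06484729e-04,
        -2.86630194e-01],
       [ 1.75480706e-05, -3.07374465e-01,  9.51588639e-01,
        -1.22287152e+02],
       [-2.92106844e-04, -9.51588600e-01, -3.07374447e-01,
         7.89196980e+01],
       [ 0.00000000e+00,  0.00000000e+00,  0.00000000e+00,
         1.00000000e+00]])}
```

View pics/top.png

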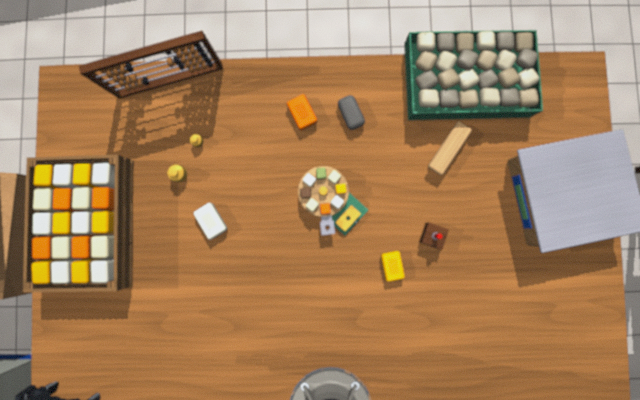

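View pics/side.png

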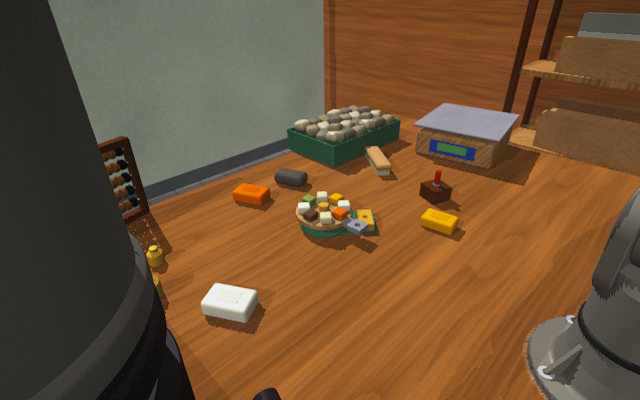

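The top view shows the carousel at about (323,190), the steel arm at (327,226), the keeper at (349,214), and the stand with its red pin at about (435,236). The side view agrees. The shorter way is CCW by about 40°.

```bash
cat > h.py <<'E'
from rig import r, viewer, job
import cv2, numpy as np
from scipy.spatial.transform import Rotation as R
def cam(name,s=None):
    c=viewer.calibration(name)
    if name=="wrist":
        s=s or r.get_state(); T=np.eye(4); T[:3,:3]=R.from_quat(s["ee_rot"]).as_matrix(); T[:3,3]=s["eef_pos"]
        M=T@c["hand_eye"]
    else: M=np.linalg.inv(c["camera_from_world"])
    return c,M
def ray(name,uv,s=None):
    c,M=cam(name,s); K=np.array([[c["fx"],0,c["cx"]],[0,c["fy"],c["cy"]],[0,0,1.]])
    p=cv2.undistortPoints(np.array([[uv]],float),K,np.array([c["k1"],0,0,0,0.]))[0,0]
    return M[:3,3],M[:3,:3]@np.array([p[0],p[1],1.])
def plane(name,uv,z,s=None):
    o,d=ray(name,uv,s); return o+d*(z-o[2])/d[2]
def proj(name,P,s=None):
    c,M=cam(name,s); q=(np.linalg.inv(M)@np.append(P,1))[:3]; x,y=q[0]/q[2],q[1]/q[2]; f=1+c["k1"]*(x*x+y*y)
    return np.array([c["cx"]+c["fx"]*x*f,c["cy"]+c["fy"]*y*f])
def blobs(mask,amin=6):
    n,_,st,ce=cv2.connectedComponentsWithStats(mask.astype(np.uint8)); return [(st[i].tolist(),ce[i].round(1).tolist()) for i in range(1,n) if st[i][4]>=amin]
def shot(name,fn):
    s=r.get_state(); im=viewer.get_image(name); cv2.imwrite("pics/"+fn,im); return s,im
E
python3 - <<'E'
from h import *
print("tool axes cols x,y,z:\n",R.from_quat(r.get_state()["ee_rot"]).as_matrix().round(3))
for n in("top","side"):
    im=cv2.imread(f"pics/{n}.png"); hsv=cv2.cvtColor(im,cv2.COLOR_BGR2HSV); H,S,V=cv2.split(hsv)
    red=((H<5)|(H>174))&(S>180)&(V>120); print(n,"red",[(b,plane(n,b[1],78 if n=="top" else 60).round(1)) for b in blobs(red)])
    if n=="top":
        crop=im[150:280,280:460]; cv2.imwrite("pics/c1.png",cv2.resize(crop,None,fx=4.4,fy=4.4,interpolation=cv2.INTER_CUBIC))
        for nm,uv,z in(("disc",(323,191),35),("arm",(327.5,226),38),("keeper",(349,214),22)): print(nm,plane(n,uv,z).round(1))
        print([(x,proj(n,x)) for x in [(0,0,0)]])
E
```

```text
tool axes cols x,y,z:
 [[ 0.258 -0.    -0.966]
 [ 0.966 -0.002  0.258]
 [-0.002 -1.    -0.   ]]
top red [(([436, 233, 7, 6, 26], [439.0, 235.8]), array([ 443.1, -283.4,   78. ]))]
disc [566.7   2.5  35. ]
arm [475.4  -6.7  38. ]
keeper [505.4 -64.2  22. ]
[((0, 0, 0), array([329.77228975, 408.424403  ]))]
side red [(([436, 170, 5, 3, 11], [437.9, 171.4]), array([ 461.9, -315.7,   60. ])), (([435, 174, 4, 10, 17], [436.8, 178.6]), array([ 442.7, -277.2,   60. ]))]
```

View pics/c1.png

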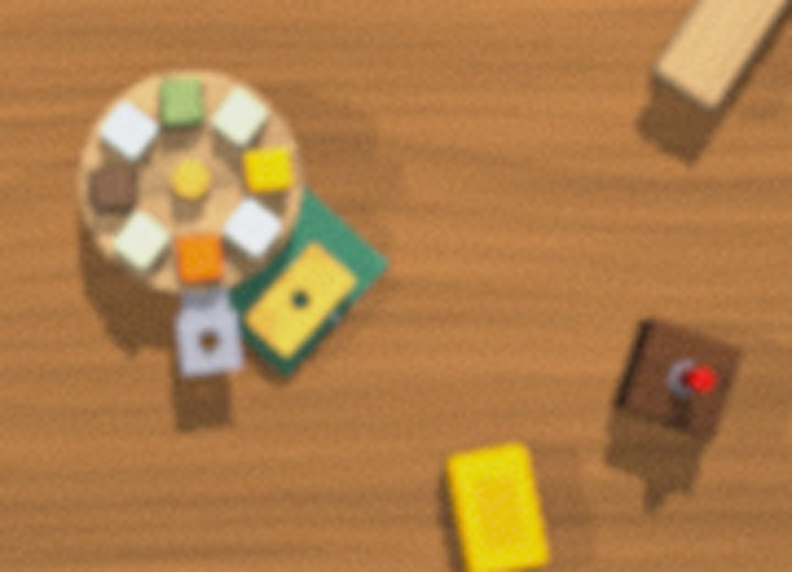

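The crop shows the pin in the stand at right, the arm hole at crop (210,341), the keeper hole at (300,299), and the disc centre at about (191,180). I'll move the wrist camera over the carousel for a near measurement.

Request:
apply_moves(
  increments=[
    [[-457,50,-461],0],
    [[-457,50,-461],0],
    [[-457,50,-461],0],
    [[-457,50,-461],0],
    [[-457,50,-461],0],
    [[-457,50,-461],0],
    [[-457,50,-461],0],
    [[-457,50,-461],0],
    [[-457,50,-461],0],
    [[-457,50,-461],0],
    [[-457,50,-461],0],
    [[-457,50,-461],0],
  ],
)

```text
clock: 1.3
eef_pos: [444.1, 13.3, 204.0]
ee_rot: [-0.561, -0.431, 0.431, 0.561]
contact_force: [0.9, 0.5, -0.0]
gripper_width: 85.4
```

Request:
apply_moves(
  increments=[
    [[0,0,0],0],
    [[0,0,0],0],
    [[0,0,0],0],
  ],
)

```text
clock: 1.6
eef_pos: [443.0, 16.3, 203.8]
ee_rot: [-0.56, -0.431, 0.432, 0.561]
contact_force: [0.7, 0.5, -0.2]
gripper_width: 85.5
```

```bash
python3 - <<'E'
from h import *
s,im=shot("wrist","w1.png"); print(s["clock"],s["eef_pos"],s["contact_force"],R.from_quat(s["ee_rot"]).as_matrix().round(3).tolist(), s["ee_rot"].tolist(),s["eef_pos"].tolist())
E
```

```text
1.6 [442.99351246  16.29214626 203.80930705] [ 0.68912031  0.51629136 -0.18775584] [[0.256, -0.001, -0.967], [0.967, 0.001, 0.256], [0.0, -1.0, 0.002]] [-0.5598506521988122, -0.4310374676647632, 0.43150718403353794, 0.5608703048202491] [442.9935124562291, 16.292146263437765, 203.80930705173174]
```

View pics/w1.png

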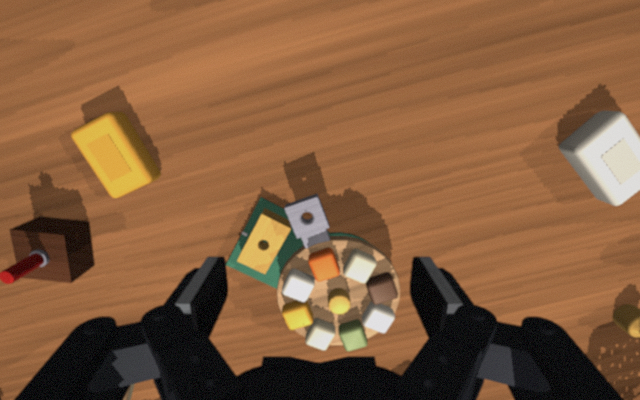

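The arm hole is at about (307,217), the keeper hole at (263,244), the centre knob at (340,303), and the pin at left, handle end at (8,275) and collar at about (40,258).

```bash
cat >> h.py <<'E'
def darkc(im,uv,w=9):
    "centroid of the dark hole near uv"
    u,v=map(int,uv); g=cv2.cvtColor(im,cv2.COLOR_BGR2GRAY)[v-w:v+w+1,u-w:u+w+1].astype(float); t=(np.percentile(g,90)+g.min())/2
    W=np.clip(t-g,0,None)
    n,l,_,_=cv2.connectedComponentsWithStats((W>0).astype(np.uint8)); k=l[w-2:w+3,w-2:w+3]; k=np.bincount(k[k>0]).argmax(); W=W*(l==k)
    yy,xx=np.mgrid[v-w:v+w+1,u-w:u+w+1]; return np.array([(W*xx).sum(),(W*yy).sum()])/W.sum(),int((l==k).sum())
E
python3 - <<'E'
from h import *
im=cv2.imread("pics/w1.png")
s=dict(eef_pos=np.array([442.9935124562291, 16.292146263437765, 203.80930705173174]),ee_rot=[-0.5598506521988122, -0.4310374676647632, 0.43150718403353794, 0.5608703048202491])
for nm,uv,z in(("lug",(307,217),38),("keep",(263,244),22)):
    c,a=darkc(im,uv); print(nm,c.round(1),a,plane("wrist",c,z,s).round(1))
H,S,V=cv2.split(cv2.cvtColor(im,cv2.COLOR_BGR2HSV))
red=((H<5)|(H>174))&(S>150)&(V>70)
for b in blobs(red): print(b)
# lug square and keeper rect
def rect(m,uv):
    n,l,_,_=cv2.connectedComponentsWithStats(m.astype(np.uint8)); k=l[uv[1],uv[0]]; p=np.argwhere(l==k)[:,::-1].astype(np.float32); return cv2.minAreaRect(p),k,len(p)
m=(S>130)&(V>170)&(H>15)&(H<28); m[:,:225]=0; m[:200]=0;m[280:]=0
print("keeper",[(b,plane("wrist",b[1],22,s).round(1)) for b in blobs(m,30)])
# triangulate pin: top & side & wrist rays
def tri(rs):
    A=0;B=0
    for o,d in rs:
        d=d/np.linalg.norm(d);P=np.eye(3)-np.outer(d,d);A=A+P;B=B+P@o
    return np.linalg.solve(A,B)
k=tri([ray("wrist",(340,303),s),ray("top",(280+191/4.4,150+180/4.4))]);print("knob",k)
for z in (45,50,55):print(plane("wrist",(340,303),z,s).round(1),plane("top",(280+191/4.4,150+180/4.4),z).round(1))
print("top lug/keep",plane("top",(280+210/4.4,150+341/4.4),38).round(1),plane("top",(280+300/4.4,150+299/4.4),22).round(1))
print("collar",plane("wrist",(40,258),40,s).round(1),plane("top",(280+682/4.4,150+378/4.4),40).round(1), "handle top",plane("wrist",(6,275),78,s).round(1))
E
```

```text
lug [306.7 218. ] 119 [473.7  -3.8  38. ]
keep [263.1 244.5] 81 [496.8 -58.5  22. ]
([0, 262, 42, 22, 252], [14.9, 274.3])
keeper [(([238, 215, 52, 58, 1573], [263.3, 243.6]), array([495.8, -58. ,  22. ])), (([318, 272, 17, 8, 55], [324.2, 275.4]), array([549.2,  -5.6,  22. ]))]
knob [565.77346634   3.74394528  52.31780908]
[571.5   5.2  45. ] [566.    1.4  45. ]
[567.9   5.8  50. ] [565.6   1.5  50. ]
[564.2   6.3  55. ] [565.2   1.5  55. ]
top lug/keep [471.5  -7.2  38. ] [495.1 -61.7  22. ]
collar [ 445.5 -280.2   40. ] [ 442.3 -283.1   40. ] handle top [ 442.6 -278.8   78. ]
```

Request:
apply_moves(
  increments=[
    [[-288,40,-78],0],
    [[-288,70,-78],0],
    [[-288,70,-78],0],
    [[-288,70,-78],0],
    [[-288,70,-78],0],
    [[-288,70,-78],0],
    [[-288,70,-78],0],
    [[-288,70,-78],0],
    [[-288,70,-78],0],
    [[-288,70,-78],0],
  ],
)

```text
clock: 2.65
eef_pos: [446.2, -280.3, 134.4]
ee_rot: [-0.559, -0.433, 0.431, 0.56]
contact_force: [-0.9, -0.4, 0.2]
gripper_width: 85.1
```

```bash
python3 - <<'E'
from h import *
s,im=shot("wrist","w2.png"); print(s["clock"],s["eef_pos"],s["contact_force"],R.from_quat(s["ee_rot"]).as_matrix().round(3).tolist(), s["ee_rot"].tolist())
import json; json.dump(dict(eef_pos=s["eef_pos"].tolist(),ee_rot=s["ee_rot"].tolist()),open("s2.json","w"))
E
```

```text
2.65 [ 446.19734403 -280.29901669  134.4104666 ] [-0.94733071 -0.41371747  0.23921827] [[0.253, 0.001, -0.967], [0.967, 0.002, 0.253], [0.002, -1.0, -0.0]] [-0.559314689238079, -0.43287503799233457, 0.4314252285411849, 0.5600522761884218]
```

View pics/w2.png

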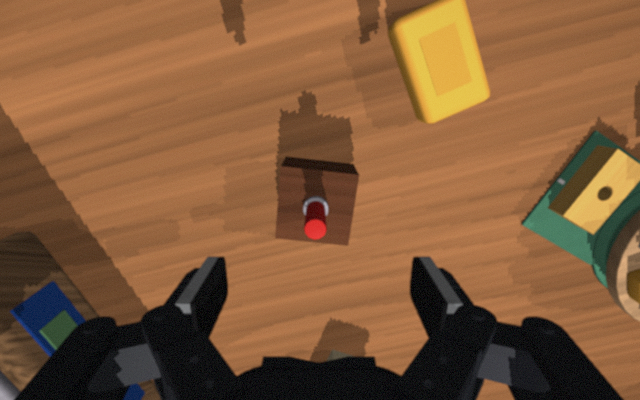

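The pin's handle top is at about (315,229) and its collar at (315,205), nearly centred under the gripper. Keeper hole at (605,194).

```bash
python3 - <<'E'
from h import *
import json
s=json.load(open("s2.json")); im=cv2.imread("pics/w2.png")
H,S,V=cv2.split(cv2.cvtColor(im,cv2.COLOR_BGR2HSV))
red=((H<5)|(H>174))&(S>150)
for lo in(90,170,200): print(lo,blobs(red&(V>lo),10))
Rm=R.from_quat(s["ee_rot"]).as_matrix()
for uv,z in(((315,229),78),((315,205),41)):
    p=plane("wrist",uv,z,s); print(p.round(1), "tool",(Rm.T@(p-s["eef_pos"])).round(1))
# stand top rect z=38
c=[(281,167),(357,174),(349,245),(276,237)]; print([plane("wrist",x,38,s).round(1) for x in c], np.mean([plane("wrist",x,38,s) for x in c],0))
E
```

```text
90 [([304, 218, 23, 22, 386], [315.1, 228.3])]
170 [([305, 220, 21, 20, 331], [314.9, 229.1])]
200 [([305, 220, 21, 19, 291], [315.0, 229.3])]
[ 444.7 -282.2   78. ] tool [-2.4 56.4  1. ]
[ 442.1 -281.9   41. ] tool [-2.8 93.4  3.6]
[array([ 409.9, -298. ,   38. ]), array([ 428.3, -247.6,   38. ]), array([ 480.8, -265.4,   38. ]), array([ 460.3, -317.1,   38. ])] [ 444.81572833 -282.0091644    38.        ]
```

Request:
apply_moves(
  increments=[
    [[-2.4,10,1],0],
    [[-2.4,40,1],0],
    [[-2.4,60,1],0],
    [[-2.4,70,1],0],
    [[-2.4,70,1],0],
    [[-2.4,70,1],0],
  ],
  fingers=40,
)

```text
clock: 3.3
eef_pos: [443.7, -285.6, 64.7]
ee_rot: [0.561, 0.431, -0.431, -0.56]
contact_force: [1.2, -0.9, -0.6]
gripper_width: 40.0
```

Request:
apply_moves(
  increments=[
    [[0,0,0],0],
    [[0,0,0],0],
    [[0,0,0],0],
    [[0,0,0],0],
    [[0,0,0],0],
    [[0,0,0],0],
    [[0,0,0],0],
  ],
  fingers=5,
  grip_force=60,
)

```text
clock: 4.0
eef_pos: [444.6, -284.4, 65.4]
ee_rot: [0.561, 0.432, -0.43, -0.56]
contact_force: [-0.2, 3.7, 6.2]
gripper_width: 12.5
```

Request:
apply_moves(
  increments=[
    [[0,-30,0],0],
    [[0,-60,0],0],
    [[30,-60,0],0],
    [[70,-60,2],0],
    [[110,-60,4],0],
    [[150,-60,5],0],
    [[190,-60,6],0],
    [[230,-60,7],0],
    [[260,-60,8],0],
    [[277,-60,8.6],0],
    [[277,-60,8.6],0],
    [[277,-60,8.6],0],
  ],
)

```text
clock: 5.2
eef_pos: [506.2, -16.7, 124.3]
ee_rot: [0.561, 0.43, -0.431, -0.56]
contact_force: [0.1, -1.0, -1.8]
gripper_width: 12.5
```

Request:
apply_moves(
  increments=[
    [[0,0,0],0],
    [[0,0,0],0],
    [[0,0,0],0],
  ],
)

```text
clock: 5.5
eef_pos: [506.2, -17.0, 124.3]
ee_rot: [0.561, 0.43, -0.43, -0.561]
contact_force: [-1.0, 0.1, -1.9]
gripper_width: 12.5
```

```bash
python3 - <<'E'
from h import *
s,im=shot("wrist","w3.png"); print(s["clock"],s["eef_pos"],s["contact_force"],s["gripper_width"],R.from_quat(s["ee_rot"]).as_matrix().round(3).tolist())
import json; json.dump(dict(eef_pos=s["eef_pos"].tolist(),ee_rot=s["ee_rot"].tolist()),open("s3.json","w"))
cv2.imwrite("pics/w3c.png",cv2.resize(im[100:350,170:490],None,fx=2.4,fy=2.4,interpolation=cv2.INTER_CUBIC))
E
```

```text
5.5 [506.1892315  -16.99920125 124.32736585] [-0.95627401  0.08092662 -1.94201101] 12.512037456100074 [[0.26, 0.0, -0.966], [0.966, -0.0, 0.26], [-0.0, -1.0, -0.0]]
```

View pics/w3c.png

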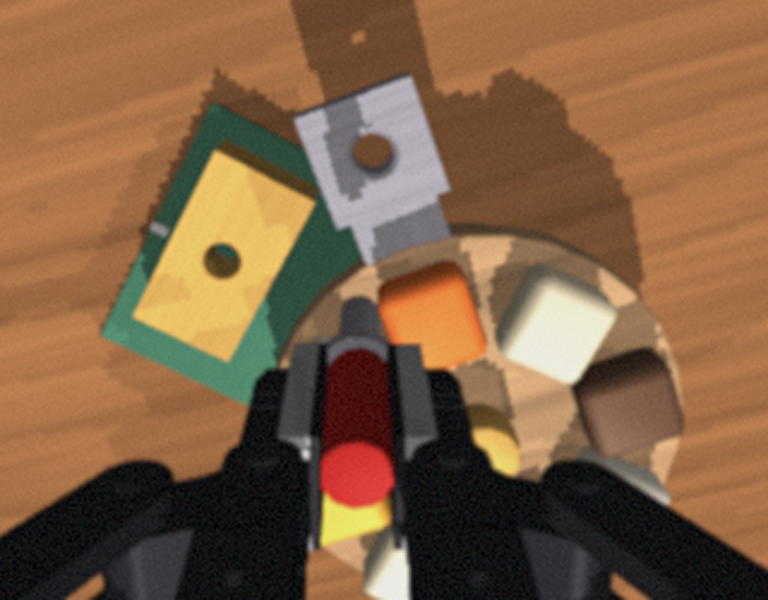

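The hole in the arm is at crop (373,152), the keeper hole at (222,261), and the tick at (158,229). The pin tip is at about (360,300) and its handle top at (357,474).

```bash
python3 - <<'E'
from h import *
import json
s=json.load(open("s3.json")); im=cv2.imread("pics/w3.png"); Rm=R.from_quat(s["ee_rot"]).as_matrix(); p0=np.array(s["eef_pos"])
f=lambda c:(170+c[0]/2.4-.3,100+c[1]/2.4-.3)
t=lambda p:(Rm.T@(p-p0)).round(1)
tipz=p0[2]-59.4
p=plane("wrist",f((357,474)),tipz+72,s);print("handle top",p.round(1),t(p))
for c in((360,300),(360,305),(360,310)):
    p=plane("wrist",f(c),tipz,s);print("tip",c,p.round(1),t(p))
q={}
for nm,c,z in(("lug",(373,152),38),("keep",(222,261),22),("tick",(158,229),22)):
    uv=np.array(f(c)); a=0
    if nm!="tick": uv,a=darkc(im,uv.round().astype(int),11)
    p=plane("wrist",uv,z,s);q[nm]=p;print(nm,f(c),uv.round(1),a,p.round(1),t(p))
# lug square corners
c=[(296,116),(410,75),(450,187),(335,228)]; P=np.array([plane("wrist",f(x),38,s) for x in c]);print(P.round(1).tolist(),np.linalg.norm(np.roll(P,-1,0)-P,axis=1).round(1),P.mean(0))
k=[(217,150),(316,203),(231,361),(133,314)]; Q=np.array([plane("wrist",f(x),22,s) for x in k]);print(np.linalg.norm(np.roll(Q,-1,0)-Q,axis=1).round(1),Q.mean(0))
rad=(Q[0]+Q[3]-Q[1]-Q[2]); rad/=np.linalg.norm(rad); print("rad dir",np.arctan2(rad[1],rad[0]),rad)
lr=(P[0]+P[1]-P[2]-P[3]); lr/=np.linalg.norm(lr);print("lug dir",np.arctan2(lr[1],lr[0]),"axis from lug",P.mean(0)-95*lr)
tk=plane("wrist",f((158,229)),8,s);print(tk)
E
```

```text
handle top [505.  -17.  136.9] [ -0.3 -12.6   1.2]
tip (360, 300) [503.8 -15.9  64.9] [ 0.5 59.4  2.6]
tip (360, 305) [505.2 -16.2  64.9] [ 0.5 59.4  1.2]
tip (360, 310) [506.5 -16.6  64.9] [ 0.5 59.4 -0.2]
lug (325.1166666666667, 163.03333333333333) [324.3 164.5] 362 [473.7  -4.5  38. ] [ 3.6 86.3 34.6]
keep (262.2, 208.45) [262.1 208.1] 171 [497.1 -58.6  22. ] [-42.5 102.3  -2. ]
tick (235.53333333333333, 195.11666666666667) [235.5 195.1] 0 [482.2 -74.5  22. ] [-61.7 102.3   8.2]
[[457.7, -21.5, 38.0], [455.1, 11.2, 38.0], [488.2, 14.6, 38.0], [491.4, -19.8, 38.0]] [32.8 33.2 34.6 33.7] [473.12787129  -3.87822995  38.        ]
[33.6 60.7 34.8 61.1] [497.17382232 -58.18204037  22.        ]
rad dir -2.338977212011521 [-6.94828126e-01 -7.19175831e-01 -4.15412691e-16]
lug dir -3.065629611842547 axis from lug [567.85390984   3.3313207   38.        ]
[485.49700942 -79.31428421   8.        ]
```

Request:
apply_moves(
  increments=[
    [[3.4,0,20],0],
    [[3.4,0,33.8],0],
    [[3.4,10,33.8],0],
    [[3.4,20,33.8],0],
    [[3.4,24,33.8],0],
    [[3.4,24,33.8],0],
    [[3.4,24,33.8],0],
  ],
)

```text
clock: 6.25
eef_pos: [475.0, -4.1, 100.0]
ee_rot: [0.561, 0.43, -0.431, -0.561]
contact_force: [-0.8, -0.3, -0.4]
gripper_width: 12.3
```

Request:
apply_moves(
  increments=[
    [[0,1,0],0],
    [[0,2,0],0],
    [[0,2,0],0],
  ],
)

```text
clock: 6.55
eef_pos: [474.7, -3.6, 98.2]
ee_rot: [0.561, 0.431, -0.431, -0.561]
contact_force: [-1.1, -0.3, -0.9]
gripper_width: 12.5
```

```bash
python3 - <<'E'
from h import *
s,im=shot("wrist","w4.png"); print(s["clock"],s["eef_pos"],s["contact_force"])
cv2.imwrite("pics/w4c.png",cv2.resize(im[150:310,220:420],None,fx=3.6,fy=3.6,interpolation=cv2.INTER_CUBIC))
E
```

```text
6.55 [474.65848752  -3.62636951  98.24772716] [-1.13204324 -0.28796876 -0.94921303]
```

View pics/w4c.png

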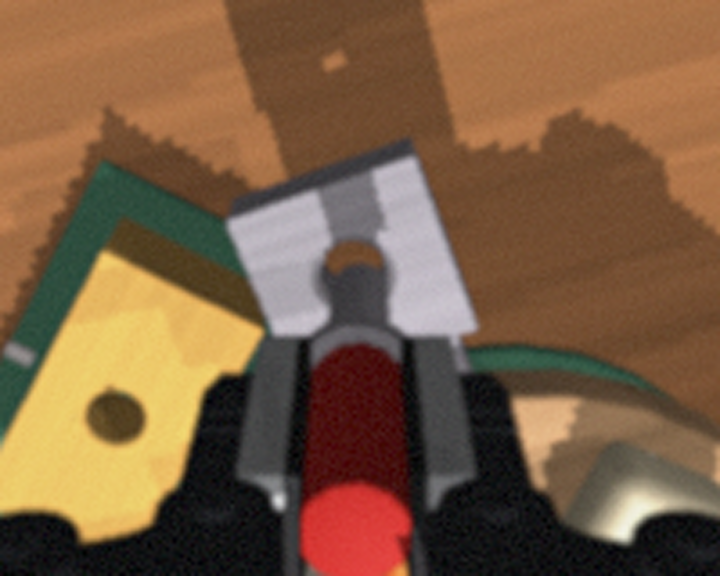

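The tip stands over the arm's hole, hole centre at crop (354,275) and tip at (357,272). I'll lower it gently.

Request:
apply_moves(
  increments=[
    [[-0.5,0.7,0],0],
    [[-0.5,1.5,0],0],
    [[-0.5,2.2,0],0],
    [[-0.5,3,0],0],
    [[-0.5,3,0],0],
  ],
)

```text
clock: 7.1
eef_pos: [474.3, -4.0, 95.1]
ee_rot: [-0.561, -0.431, 0.431, 0.561]
contact_force: [-0.5, -0.4, -1.1]
gripper_width: 12.3
```

Request:
apply_moves(
  increments=[
    [[0,0.8,0],0],
    [[0,1.6,0],0],
    [[0,2.4,0],0],
    [[0,3,0],0],
    [[0,3,0],0],
  ],
)

```text
clock: 7.6
eef_pos: [474.3, -4.1, 92.1]
ee_rot: [-0.561, -0.431, 0.431, 0.561]
contact_force: [-0.4, -0.9, -0.8]
gripper_width: 12.3
```

Request:
apply_moves(
  increments=[
    [[0,1,0],0],
    [[0,2,0],0],
    [[0,3,0],0],
    [[0,4,0],0],
    [[0,4.8,0],0],
    [[0,4.8,0],0],
  ],
)

```text
clock: 8.2
eef_pos: [474.3, -4.1, 87.3]
ee_rot: [-0.561, -0.431, 0.431, 0.561]
contact_force: [0.2, 0.2, -1.3]
gripper_width: 12.4
```

```bash
python3 - <<'E'
from h import *
s=r.get_state(); Rm=R.from_quat(s["ee_rot"]).as_matrix(); print(s["eef_pos"],Rm.round(3).tolist())
A=np.array([568.1,3.0]); th0=-3.0657; P=lambda t:A+95*np.array([np.cos(t),np.sin(t)])
for a in np.arange(0,.701,.05):
    d=P(th0+a)-P(th0); print(round(a,2),d.round(1),"tool",(Rm.T@np.append(d,0)).round(1)[[0,2]])
E
```

```text
[474.34181938  -4.0584846   87.27269572] [[0.258, -0.0, -0.966], [0.966, -0.0, 0.258], [-0.0, -1.0, 0.0]]
0.0 [0. 0.] tool [0. 0.]
0.05 [ 0.5 -4.7] tool [-4.4 -1.7]
0.1 [ 1.2 -9.4] tool [-8.8 -3.6]
0.15 [  2.1 -14.1] tool [-13.   -5.7]
0.2 [  3.3 -18.7] tool [-17.2  -8. ]
0.25 [  4.7 -23.2] tool [-21.2 -10.6]
0.3 [  6.4 -27.7] tool [-25.1 -13.3]
0.35 [  8.2 -32. ] tool [-28.8 -16.2]
0.4 [ 10.3 -36.3] tool [-32.4 -19.3]
0.45 [ 12.6 -40.5] tool [-35.9 -22.6]
0.5 [ 15.  -44.5] tool [-39.1 -26. ]
0.55 [ 17.7 -48.5] tool [-42.2 -29.6]
0.6 [ 20.6 -52.2] tool [-45.2 -33.4]
0.65 [ 23.7 -55.9] tool [-47.9 -37.3]
0.7 [ 26.9 -59.3] tool [-50.4 -41.3]
```

Request:
apply_moves(
  increments=[
    [[-2.2,0,-0.8],0],
    [[-4.4,0,-1.7],0],
    [[-6.6,0,-2.6],0],
    [[-8.8,0,-3.6],0],
    [[-10.9,0,-4.6],0],
    [[-13,0,-5.7],0],
    [[-15.1,0,-6.8],0],
    [[-17.2,0,-8],0],
    [[-17.2,0,-8],0],
  ],
)

```text
clock: 9.1
eef_pos: [477.8, -23.5, 87.4]
ee_rot: [0.561, 0.43, -0.431, -0.561]
contact_force: [-0.3, 1.8, -0.6]
gripper_width: 12.2
```

Request:
apply_moves(
  increments=[
    [[-2,0,-1.3],0],
    [[-4,0,-2.6],0],
    [[-6,0,-4],0],
    [[-7.9,0,-5.3],0],
    [[-9.8,0,-6.7],0],
    [[-11.6,0,-8.2],0],
    [[-13.4,0,-9.7],0],
    [[-15.2,0,-11.3],0],
    [[-17,0,-12.9],0],
    [[-18.7,0,-14.6],0],
    [[-18.7,0,-14.6],0],
  ],
)

```text
clock: 10.2
eef_pos: [487.3, -45.2, 87.5]
ee_rot: [0.561, 0.431, -0.431, -0.561]
contact_force: [-0.7, 1.0, -1.3]
gripper_width: 12.1
```

Request:
apply_moves(
  increments=[
    [[-1.6,0,-1.7],0],
    [[-3.2,0,-3.4],0],
    [[-4.8,0,-5.2],0],
    [[-6.3,0,-7],0],
    [[-7.8,0,-8.9],0],
    [[-9.3,0,-10.8],0],
    [[-9.3,0,-10.8],0],
  ],
)

```text
clock: 10.9
eef_pos: [495.3, -57.0, 87.4]
ee_rot: [0.561, 0.431, -0.431, -0.561]
contact_force: [-0.3, 1.3, -0.6]
gripper_width: 11.9
```

```bash
python3 - <<'E'
from h import *
s,im=shot("wrist","w5.png"); print(s["clock"],s["eef_pos"],s["contact_force"])
import json; json.dump(dict(eef_pos=s["eef_pos"].tolist(),ee_rot=s["ee_rot"].tolist()),open("s5.json","w"))
cv2.imwrite("pics/w5c.png",cv2.resize(im[150:310,220:420],None,fx=3.6,fy=3.6,interpolation=cv2.INTER_CUBIC))
E
```

```text
10.9 [495.31900719 -56.97947008  87.44454199] [-0.29331614  1.28119666 -0.56889239]
```

View pics/w5c.png

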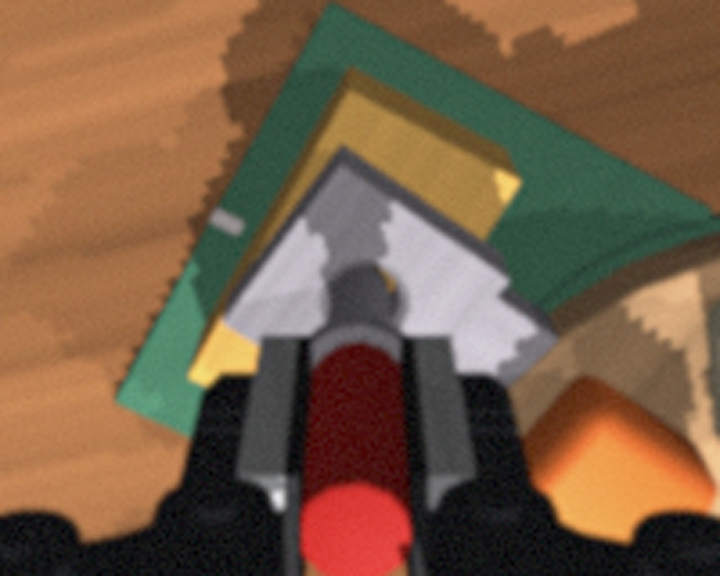

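The arm now stands over the keeper and the pin is in the arm's hole at crop (362,295). By measurement the keeper hole is about 3.3 mm further on. I'll move there and lower gently.

Request:
apply_moves(
  increments=[
    [[-1,0,-1.4],0],
    [[-2,0,-2.7],0],
    [[-2,0.7,-2.7],0],
    [[-2,1.4,-2.7],0],
    [[-2,2.1,-2.7],0],
    [[-2,2.8,-2.7],0],
    [[-2,3.5,-2.7],0],
    [[-2,3.5,-2.7],0],
  ],
)

```text
clock: 11.75
eef_pos: [497.2, -59.3, 83.8]
ee_rot: [0.561, 0.431, -0.431, -0.561]
contact_force: [-0.8, 0.1, -1.6]
gripper_width: 12.3
```

Request:
apply_moves(
  increments=[
    [[0,0.5,0],0],
    [[0,1,0],0],
    [[0,1.5,0],0],
    [[0,2,0],0],
    [[0,2,0],0],
  ],
)

```text
clock: 12.25
eef_pos: [497.2, -59.1, 81.9]
ee_rot: [0.561, 0.431, -0.431, -0.561]
contact_force: [0.3, 0.3, -0.5]
gripper_width: 12.3
```

Request:
apply_moves(
  increments=[
    [[0,0.5,0],0],
    [[0,1,0],0],
    [[0,1,0],0],
  ],
)

```text
clock: 12.55
eef_pos: [497.1, -59.0, 80.9]
ee_rot: [-0.561, -0.431, 0.431, 0.561]
contact_force: [-0.2, 1.0, -0.9]
gripper_width: 12.3
```

Request:
apply_moves(
  increments=[
    [[0,0.5,0],0],
    [[0,1,0],0],
    [[0,1,0],0],
  ],
)

```text
clock: 12.85
eef_pos: [497.1, -59.0, 79.8]
ee_rot: [-0.561, -0.431, 0.431, 0.561]
contact_force: [0.2, -0.7, -0.7]
gripper_width: 12.4
```

Request:
apply_moves(
  increments=[
    [[0,0.4,0],0],
    [[0,0.8,0],0],
    [[0,0.8,0],0],
  ],
)

```text
clock: 13.15
eef_pos: [497.1, -59.0, 79.1]
ee_rot: [-0.561, -0.431, 0.431, 0.561]
contact_force: [0.5, -0.4, -0.7]
gripper_width: 12.3
```

Request:
apply_moves(
  increments=[
    [[0,0.4,0],0],
    [[0,0.8,0],0],
    [[0,0.8,0],0],
  ],
)

```text
clock: 13.45
eef_pos: [497.1, -59.0, 78.3]
ee_rot: [-0.561, -0.431, 0.431, 0.561]
contact_force: [0.7, -0.2, -1.0]
gripper_width: 12.2
```

Request:
apply_moves(
  increments=[
    [[0,0.5,0],0],
    [[0,1,0],0],
    [[0,1.5,0],0],
    [[0,1.5,0],0],
  ],
)

```text
clock: 13.85
eef_pos: [497.1, -59.0, 76.7]
ee_rot: [-0.561, -0.431, 0.431, 0.561]
contact_force: [-0.1, 0.1, -1.9]
gripper_width: 12.5
```

Request:
apply_moves(
  increments=[
    [[0,0.5,0],0],
    [[0,1,0],0],
    [[0,1.5,0],0],
    [[0,1.5,0],0],
  ],
)

```text
clock: 14.25
eef_pos: [497.1, -59.0, 75.2]
ee_rot: [-0.561, -0.431, 0.431, 0.561]
contact_force: [-0.5, -0.2, -0.9]
gripper_width: 12.2
```

Request:
apply_moves(
  increments=[
    [[0,0.7,0],0],
    [[0,1.4,0],0],
    [[0,2.1,0],0],
    [[0,2.8,0],0],
    [[0,3.5,0],0],
    [[0,3.5,0],0],
  ],
)

```text
clock: 14.85
eef_pos: [497.1, -59.0, 71.7]
ee_rot: [-0.561, -0.431, 0.431, 0.561]
contact_force: [0.5, -0.2, -1.7]
gripper_width: 12.1
```

Request:
apply_moves(
  increments=[
    [[0,0.7,0],0],
    [[0,1.4,0],0],
    [[0,2.1,0],0],
    [[0,2.8,0],0],
    [[0,3.5,0],0],
    [[0,3.5,0],0],
  ],
)

```text
clock: 15.45
eef_pos: [497.1, -59.0, 68.2]
ee_rot: [-0.561, -0.431, 0.431, 0.561]
contact_force: [-0.2, 0.1, -1.3]
gripper_width: 12.5
```

Request:
apply_moves(
  increments=[
    [[0,0.5,0],0],
    [[0,1,0],0],
    [[0,1,0],0],
  ],
)

```text
clock: 15.75
eef_pos: [497.1, -59.0, 67.3]
ee_rot: [-0.561, -0.431, 0.431, 0.561]
contact_force: [-0.1, -0.4, -0.2]
gripper_width: 12.3
```

Request:
apply_moves(
  increments=[
    [[0,0.4,0],0],
    [[0,0.8,0],0],
    [[0,0.8,0],0],
  ],
)

```text
clock: 16.05
eef_pos: [497.1, -59.0, 66.5]
ee_rot: [-0.561, -0.431, 0.431, 0.561]
contact_force: [0.7, 0.1, -0.4]
gripper_width: 11.9
```

Request:
apply_moves(
  increments=[
    [[0,0.3,0],0],
    [[0,0.6,0],0],
    [[0,0.6,0],0],
  ],
)

```text
clock: 16.35
eef_pos: [497.1, -59.0, 65.9]
ee_rot: [-0.561, -0.431, 0.431, 0.561]
contact_force: [0.0, 0.2, -0.7]
gripper_width: 12.3
```

Request:
apply_moves(
  increments=[
    [[0,0.3,0],0],
    [[0,0.5,0],0],
    [[0,0.5,0],0],
  ],
)

```text
clock: 16.65
eef_pos: [497.2, -59.0, 65.5]
ee_rot: [-0.561, -0.431, 0.431, 0.561]
contact_force: [0.1, -0.5, 0.1]
gripper_width: 12.6
```

Request:
apply_moves(
  increments=[
    [[0,0.3,0],0],
    [[0,0.3,0],0],
  ],
)

```text
clock: 16.85
eef_pos: [497.2, -59.0, 65.4]
ee_rot: [-0.561, -0.431, 0.431, 0.561]
contact_force: [-0.9, 0.6, 2.4]
gripper_width: 12.5
```

Request:
apply_moves(
  increments=[
    [[0,0,0],0],
    [[0,0,0],0],
    [[0,0,0],0],
    [[0,0,0],0],
    [[0,0,0],0],
  ],
  fingers=36,
)

```text
clock: 17.35
eef_pos: [497.2, -59.0, 65.1]
ee_rot: [0.561, 0.431, -0.431, -0.561]
contact_force: [0.1, -0.3, 0.5]
gripper_width: 36.0
```

Request:
apply_moves(
  increments=[
    [[0,-10,0],0],
    [[0,-30,0],0],
    [[0,-60,5],0],
    [[0,-75,25],0],
    [[0,-75,40],0],
    [[0,-75,40],0],
    [[0,-75,40],0],
  ],
)

```text
clock: 18.05
eef_pos: [459.0, -48.6, 140.6]
ee_rot: [0.561, 0.431, -0.43, -0.56]
contact_force: [-0.3, 0.5, -0.3]
gripper_width: 36.1
```

```bash
python3 - <<'E'
from h import *
s,im=shot("wrist","w6.png"); s2,b=shot("side","side2.png"); print(s["clock"],s["eef_pos"],s["contact_force"],s["gripper_width"])
import json; json.dump(dict(eef_pos=s["eef_pos"].tolist(),ee_rot=s["ee_rot"].tolist()),open("s6.json","w"))
a=cv2.resize(im[150:350,200:440],None,fx=2,fy=2,interpolation=cv2.INTER_CUBIC); c=cv2.resize(b[170:250,285:381],(480,400),interpolation=cv2.INTER_CUBIC)
H,S,V=cv2.split(cv2.cvtColor(im,cv2.COLOR_BGR2HSV)); red=((H<5)|(H>174))&(S>150)
for b_ in blobs(red&(V>170),20): print(b_,plane("wrist",b_[1],78,s))
cv2.imwrite("pics/fin.png",cv2.resize(np.hstack([a,c]),None,fx=.83,fy=.83))
E
```

```text
18.05 [459.00403709 -48.57516378 140.57154113] [-0.31544597  0.47677966 -0.34189713] 36.0609569414622
([309, 272, 20, 17, 251], [318.6, 279.8]) [496.25672227 -58.65287456  78.        ]
```

View pics/fin.png

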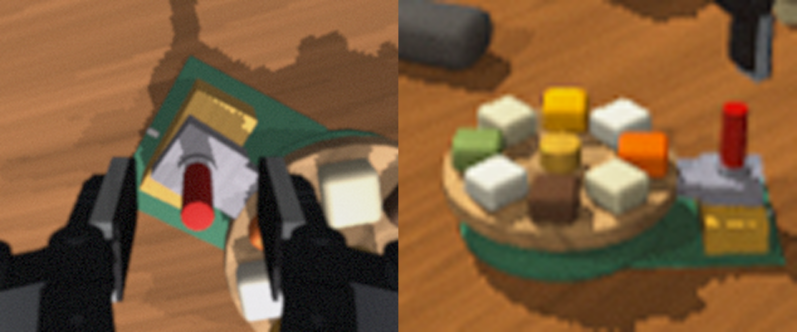

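Both views show the pin upright in the arm over the keeper, its collar on the arm and the gripper clear.

```bash
python3 -c "
from rig import job
print(job.hand_in())"
```

```text
the job is handed in; nothing more can be done
None
```

The carousel's arm is locked over the keeper with the red-handled pin, and I handed the job in at about 18 s of the 67 s allowed; no verdict was reported.

- **Turning:** I took the pin from the stand, put it through the arm's hole and used it to turn the carousel counter-clockwise by about 0.64 rad, the shorter way.
- **Finding the keeper's hole:** The camera images put the hole about 8 mm to one side of the mark. The pin went straight in there on gentle steps, so no search was needed.
- **Seating:** The collar met the arm with the tip at about 6 mm above the table, as it should when home. No wrist reading taken while the pin was in the arm or the keeper passed about 2.5 N.
- **Last checks:** After I let go and backed off, the wrist and side views showed the pin upright with its collar on the arm and the gripper clear. The pin's position agreed with the insertion point to about 1 mm.

By the images, the arm ended about 0.09 rad short of the mark (limit 0.17). No check failed. The first camera views disagreed by about 3 mm, which the close wrist views resolved. The gripper read about 12.3 mm on the 14 mm handle. I did not re-measure the goods on the counter; the arm was not near any of them.

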